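# Prop up the sample loader with its crank jack

## Robot

A 7-joint arm with a two-finger parallel gripper is mounted at the origin on the work surface. World frame = base frame: x ahead of the robot, y to its left, z up, the work surface at z = 0. Lengths are in m, angles in rad, forces in N, time in s.
With the tool pointing down it reaches from about 0.35 to 0.9 m from the base axis. Payload 19.9 kg.
Tool frame: the origin (TCP) lies midway between the tips of the shut fingers; the grasp point (between the pads) lies 19 mm behind it (ctrl.grip_point_offset is the distance from the TCP to the grasp point, in m); z points along the fingers, y is the direction in which the jaws open and shut (so a half turn about z gives the same grasp; the last joint's range is limited). The gripper opens to 94 mm and grips with 3 to 60 N. Pads are 16 mm wide; open, the fingers measure 119 mm over their backs; the gripper's body (75 mm by 177 mm) begins 78 mm behind the grasp point.
Start: joints at [1.099, 0.417, -0.01, 1.614, 0.005, 1.111, -0.053], TCP at [0.26, -0.568, 0.205] pointing down, gripper open.
Joint ranges: [-2.81, 2.81], [-0.39, 2.02], [-1.27, 1.25], [0.06, 2.57], [-1.19, 4.33], [0.19, 2], [-2.82, 2.82]. Speed limits (rad/s): [1.89, 1.89, 2.39, 2.39, 3.01, 3.01, 3.01].

## Interface

Orientations are given as a rotation vector (axis times angle).
In Python, from rig import ctrl, viewer, job, models gives the robot as it stands. The module is installed in compiled form; this text tells all that it offers.
- The arm moves only by the tool step_arm, never from a script. Its argument "deltas" is a list of rows, each an object of numbers: "tx", "ty", "tz": the shift along the tool's x, y, z in m; "wx", "wy", "wz": the turn, a rotation vector about the tool's x, y, z in rad; "grip": the finger opening in m, from 0 to 0.094. A call has exactly 5 rows; each row is the pose to reach, as a shift and turn from the pose commanded when the call began, along the tool's axes at that moment; what a row does not reach only later rows make up. A row lasts 1/10 s, in which the tool goes at most 50 mm and 8.59 degrees, less where a joint would pass 70% of its speed; a pose out of reach is approached as far as the arm can. A call with a gripper value outside its range is refused whole. The fingers move at their own pace and stop on an object; "newtons" is the grip in N (left out, the last holds). Time passes only in rows, so rows that repeat a pose let the fingers close, or fill a call up. It gives the time, the measured TCP pose, the force and the opening at its end, in the units of the state.
- ctrl.sense(): the state, without advancing time (a new reading comes with each control period).
- viewer.get_image(name): name is "side" or "top" or "wrist"; returns a dict with "image" (400x640x3 uint8, red, green, blue), "depth" (400x640 float32, m along the optical axis (not along the pixel's ray), 0 where there is no reading), "intrinsics" (3x3 intrinsics, pixels), "camera_from_world" (4x4, takes a point from world to camera coordinates). Camera axes: x right, y down, z forward; pixel columns grow to the right and rows downward; lengths in m; the calibration is good to about 2 mm. A picture is of the moment at which its call begins.
- job.close_job(): hands the job in, once; it reports no verdict.
Trained networks look in the newest picture that a camera, given by its name, has taken for a name from the list of things; names that differ only in an ending like _2 or _b are one class to them, and where a whole thing is asked for, a point or a joint stands for the part that bears it (a point fixed in the world has none). Each returns a list of dicts, best first, with "score" (0 to 1); they miss things now and then, are a little off and sometimes report something else, mostly with a low value. They report only what shows in the picture. A call takes as long as a camera call. They do not tell look-alikes from the thing itself.
- models.outline_of(camera, query): "region" (400x640 bool, what is visible of it) and "pixel" ([column, row] in pixels, amid what is visible of it).
- models.mark_of(camera, query): "pixel" ([column, row] in pixels: a listed point, or the origin of a listed thing).
The state is a dict: "time_s": time; "joint_positions": joint angles; "joint_vel": joint speeds; "joint_torque": joint torques, N m; "ee_pos": TCP position; "tool_rot": TCP orientation; "contact_force": force on the tool from outside, world axes, zero at the start; "torque": the same for the moment, N m; "opening": opening from 0.0 (shut) to 1.0 (fully open).
Only numpy, scipy, OpenCV 4.12 (cv2) and the standard library are available. Lean on these libraries where they do the work, as an engineer would, in place of code of your own. Each camera call takes 0.05 s, during which the arm holds its last target. There are 200 camera calls.

## Task

Slide the round aluminium footplate under the raised foot of the sample loader's jack so that the foot is centred over the dish, let go of it, then wind the crank clockwise (seen from above) until the foot stands firmly on the plate: you feel the crank become about twice as hard to turn as it ran freely. Stop there without forcing it, let go, and leave everything else on the bench where it stands.

Things in the scene. Friction and masses are not known exactly. Their poses are not given: they have to be found in the camera images.
- loader: Fixed white sample loader, a box 130 x 400 mm, underside 62 mm and top 132 mm above the bench, tube racks on it up to 200 mm high from 215 mm off the jack's axis. Origin: on the bench under the jack's axis, z up. The box runs from 55 to 455 mm along its +y; at its -y end hangs the jack: upright tube 42 mm wide, 70 to 140 mm high, round gear head 54 mm wide, top 160 mm.
- under_jack (a point): Bench point below the jack's axis: the dish's centre belongs here. Above, the jack's round rubber foot, 34 mm diameter, giving 35 N per mm, moves straight up and down. At the start its underside is somewhere 25 to 52 mm above the bench (not measured). It should end up pressing on the plate with some 50 N once let go (25 to 90 N is right); more than 130 N while winding spoils the job.
- crank_axis (a point): On the crank's vertical axis, 205 mm up; clockwise from above lowers the foot, 24 mm a turn. Turned free, the crank drags 4 N at the knob; the foot's load on the plate adds 0.7 N per 10 N. Held still, the drag soon fades: the knob then carries the foot's load alone. Stop with 40 to 100 N on the foot. Let go, the crank stays, or springs back to 60 N.
- crank_grip (a point): Middle of the crank's black upright knob: a freely spinning cylinder, 22 mm diameter, 177 to 232 mm above the bench, 55 mm from the jack's axis. The flat steel crank arm below it tops out at 175 mm; nothing near the jack is higher, so the knob can be gripped from above and carried round in circles without turning the wrist.
- footplate: Loose aluminium footplate, about 0.2 kg: round dish 72 mm diameter, 14 mm high, with a 60 mm wide recess, its floor 10 mm above the bench. A flat bar (16 mm wide, 10 mm high) runs from it along its -x to an upright grip. Origin: centre of the dish's underside, z up. It lies on the bench and is slid, dish first, under the foot.
- plate_grip (a point): Point on the footplate's upright grip, 140 mm from the dish's centre along the plate's -x, 30 mm above its underside. The grip is a block 30 mm long (plate x), 14 mm thick (plate y), up to 46 mm high: grip it from above across its 14 mm.
- amber_bottle: Bystander, leave alone: small brown glass bottle, 44 mm diameter, 85 mm tall; origin at the centre of its underside
- jar: Bystander, leave alone: small white jar, 52 mm diameter, 60 mm tall; origin at the centre of its underside
- tip_box: Bystander, leave alone: closed yellow box 85 x 120 x 55 mm; origin at the centre of its underside
- tube_rack: Bystander, leave alone: white rack of capped tubes, 50 x 160 mm, 82 mm tall; origin at the centre of its underside
- mouse: Bystander, leave alone: black round computer mouse, 60 mm across, 32 mm high; origin at the centre of its underside
- tape: Bystander, leave alone: roll of tape lying flat, 70 mm diameter, 19 mm high; origin at the centre of its underside
Not all that is in view belongs to the job. Leave any blue look-alike of the footplate alone.

How it is judged:
On the way, in this order (a step that is already met when the one before it is completed fails the run):
1. the footplate lies flat on the bench, its dish centred under the jack's still raised foot (within 10 mm), and the fingers have let go of it (horizontal distance between footplate and under_jack below 0.01 m and angle between footplate's own z axis and vertical below 0.05 rad and height (world z) of footplate below 0.004 m and contact force between footplate and loader below 1 N and contact force between the fingers and footplate below 0.1 N), for 0.2 s.
2. the foot is wound down onto the plate with more than 25 N, the plate still centred (contact force between footplate and loader above 25 N and horizontal distance between footplate and under_jack below 0.01 m), for 0.1 s.
At the end, for the whole second after the job is handed in: the foot presses on the footplate with 25 to 90 N by itself; the plate lies flat on the bench at rest, its centre within 10 mm of the jack's axis (all of step 2 and contact force between footplate and loader below 90 N and angle between footplate's own z axis and vertical below 0.05 rad and height (world z) of footplate below 0.004 m and linear speed of footplate below 0.01 m/s); the robot touches nothing.
It fails at once if the jack is forced: more than 130 N between the foot and the plate (contact force between footplate and loader above 130 N).
It fails at once if a bystander (bottle, jar, box, rack, mouse or tape) is pushed more than 30 mm from its place (distance of any of amber_bottle, jar, tip_box, tube_rack, mouse, tape from where it was at the start of the episode above 0.03 m).
It also fails if it takes over 72 s, if anything falls off the work surface, if the arm or the gripper's body presses on something with over 40 N, if the wrist force passes 120 N, or if a joint passes its speed limit or range.

## Working session

There is one attempt and no reset: what is moved stays moved. The work goes in short steps, Python scripts to look and compute and a tool call to move; the robot and the scene stay as the last step left them, time stands still between calls to the robot, and variables do not carry over. Pictures are saved under pics/ and viewed, about 8 in all and at most 12, crops included, and the job is handed in when it is done.

Besides the shell and the picture viewer there is one more tool, called after "Emit:" as name([rows], argument=value, ...), one row to a line, values as JSON. step_arm: Moves the arm, as the interface text tells. Its arguments: {"type":"object","properties":{"deltas":{"type":"array","items":{"type":"object","properties":{"tx":{"type":"number"},"ty":{"type":"number"},"tz":{"type":"number"},"wx":{"type":"number"},"wy":{"type":"number"},"wz":{"type":"number"},"grip":{"type":"number"}}}},"newtons":{"type":"number"}},"required":["deltas"]}

```bash
mkdir -p pics; cat > h.py <<'E'
import numpy as np, cv2
from rig import ctrl, viewer, job, models
from scipy.spatial.transform import Rotation as R
def world(im,px,z=None,d=None):
    K=im["intrinsics"];T=np.linalg.inv(im["camera_from_world"])
    r=np.linalg.inv(K)@np.array([px[0],px[1],1.0])
    if d is not None: return T[:3,:3]@(r*d)+T[:3,3]
    v=T[:3,:3]@r; s=(z-T[2,3])/v[2]; return T[:3,3]+s*v
def cloud(im):
    K=im["intrinsics"];T=np.linalg.inv(im["camera_from_world"]);d=im["depth"]
    v,u=np.mgrid[:400,:640]; P=np.stack([(u-K[0,2])/K[0,0]*d,(v-K[1,2])/K[1,1]*d,d],-1)
    return P@T[:3,:3].T+T[:3,3]
def save(im,n): cv2.imwrite("pics/"+n,im["image"][:,:,::-1])
E
python3 - <<'E'
from h import *
for c in ["top","side"]:
    im=viewer.get_image(c); save(im,c+"1.png")
    T=np.linalg.inv(im["camera_from_world"]); print(c,T[:3,3].round(3),T[:3,2].round(2))
    C=cloud(im)
    for q,z in [("under_jack",0),("crank_axis",.205),("crank_grip",.205),("footplate",0),("plate_grip",.03),("loader",0),("amber_bottle",0),("jar",0),("tip_box",0),("tube_rack",0),("mouse",0),("tape",0)]:
        for m in models.mark_of(c,q)[:2]:
            p=m["pixel"]; print(q,round(m["score"],2),np.round(p),world(im,p,z).round(3),C[int(p[1]),int(p[0])].round(3) if 0<=p[1]<400 and 0<=p[0]<640 else '')
s=ctrl.sense();print(s, ctrl.grip_point_offset, R.from_rotvec(s["tool_rot"]).as_matrix().round(3))
E
```

```text
top [ 0.449 -0.087  1.625] [ 0.06 -0.01 -1.  ]
crank_axis 0.9 [249. 174.] [0.613 0.129 0.205] [0.618 0.135 0.177]
crank_grip 0.38 [251. 193.] [0.558 0.123 0.205] [0.558 0.119 0.232]
footplate 0.93 [431. 267.] [ 0.318 -0.428  0.   ] [ 0.322 -0.422  0.015]
footplate 0.8 [473. 274.] [ 0.29  -0.565  0.   ] [ 0.293 -0.561  0.012]
plate_grip 0.98 [503. 245.] [ 0.385 -0.657  0.03 ] [ 0.387 -0.66   0.02 ]
plate_grip 0.82 [378. 238.] [ 0.416 -0.254  0.03 ] [ 0.417 -0.251  0.037]
loader 0.69 [258. 180.] [0.613 0.129 0.   ] [0.599 0.109 0.157]
amber_bottle 0.46 [328. 142.] [ 0.736 -0.103  0.   ] [ 0.728 -0.102  0.061]
jar 0.72 [250. 175.] [0.632 0.156 0.   ] [0.612 0.133 0.174]
jar 0.6 [358. 136.] [ 0.752 -0.202  0.   ] [ 0.742 -0.197  0.063]
tip_box 0.98 [400. 143.] [ 0.727 -0.339  0.   ] [ 0.718 -0.328  0.056]
tube_rack 0.77 [187. 254.] [0.378 0.363 0.   ] [0.381 0.35  0.048]
mouse 0.56 [444. 218.] [ 0.477 -0.476  0.   ] [ 0.479 -0.466  0.033]
tape 0.44 [296. 136.] [0.757 0.004 0.   ] [0.757 0.006 0.005]
side [0.283 0.707 1.18 ] [ 0.19 -0.6  -0.78]
crank_axis 0.79 [263. 239.] [0.615 0.128 0.2
[... 1030 characters left out ...]
8,
        1.11069025, -0.05296588]), 'joint_vel': array([-5.03838082e-04, -1.16415916e-04, -4.29335759e-04,  4.41000179e-04,
       -4.58907738e-04,  8.12247452e-04, -1.02661717e-05]), 'joint_torque': array([-4.70135853e-05, -8.51030445e+01,  6.37376178e-01, -4.26293206e+01,
       -4.88597900e-02,  1.35051494e-02,  3.41155243e-06]), 'ee_pos': array([ 0.26043571, -0.56813989,  0.20543765]), 'tool_rot': array([-3.06927038e+00, -6.70029658e-01,  7.78019272e-05]), 'contact_force': array([-0.35736547, -0.52099502,  0.64547135]), 'torque': array([ 0.01664459,  0.05644572, -0.03943247]), 'opening': 1.0022363308447086} 0.0188 [[ 0.909  0.417 -0.   ]
 [ 0.417 -0.909  0.   ]
 [-0.    -0.    -1.   ]]
```

View pics/top1.png

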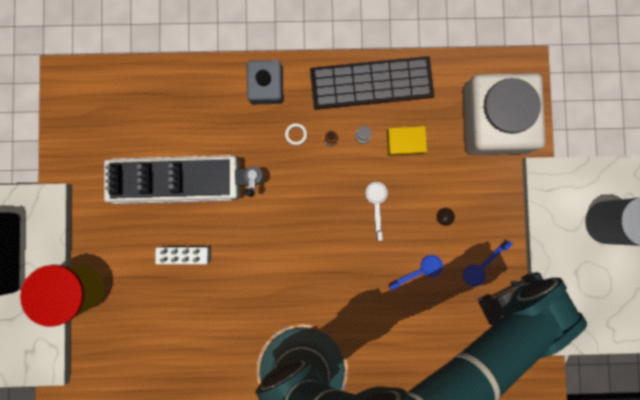

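View pics/side1.png

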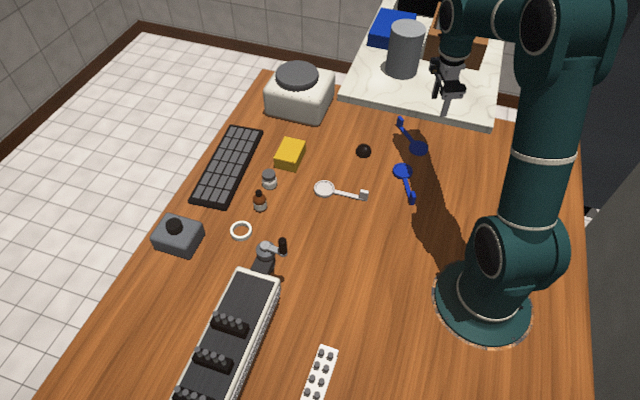

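The top view shows the silver footplate with its dish at about (376,192) and its grip at (380,237). The two blue look-alikes are at (430,266) and (475,273). The jack's gear head is at (250,175) and the knob at (251,193), and the path between plate and jack is clear. In the side view the plate is at (323,187), its grip at (363,195), and the jack at (265,255).

```bash
python3 - <<'E'
from h import *
for c in ["top","side"]:
    im=viewer.get_image(c); C=cloud(im); I=im["image"].astype(int)
    x,y,z=C[...,0],C[...,1],C[...,2]
    box=(x>.36)&(x<.66)&(y>-.34)&(y<-.18)
    sil=box&(I.max(-1)-I.min(-1)<45)&(I.mean(-1)>100)
    P=C[sil]; print(c,len(P))
    d=P[P[:,0]>.53]; print("dish",d.min(0).round(3),d.max(0).round(3),((d.min(0)+d.max(0))/2).round(4))
    g=C[box&(z>.035)]; print("grip top",len(g),g.mean(0).round(4),g.min(0).round(3),g.max(0).round(3))
    b=P[(P[:,0]<.53)&(P[:,0]>.45)]; print("bar fit",np.polyfit(b[:,0],b[:,1],1).round(4), b.mean(0).round(4))
    j=(abs(x-.614)<.09)&(abs(y-.11)<.09)
    k=C[j&(z>.222)]; print("knob top",len(k),k.mean(0).round(4),k.min(0).round(3),k.max(0).round(3))
    h=C[j&(z>.150)&(z<.185)]; print("head",len(h),h.min(0).round(3),h.max(0).round(3))
    l=C[(z>.12)&(z<.14)&(y>.2)&(y<.6)&(x>.5)&(x<.75)]
    if len(l): r=cv2.minAreaRect(l[:,:2].astype(np.float32)); print("loader",r)
    save(dict(image=cv2.resize(im["image"][140:300,200:420] if c=="side" else im["image"][150:250,220:400],None,fx=3.5,fy=3.5,interpolation=cv2.INTER_CUBIC)),c+"2.png")
    for q in ["crank_axis","crank_grip","footplate","plate_grip","under_jack"]:
        print(q,[(round(m["score"],2),np.round(m["pixel"],1).tolist()) for m in models.mark_of(c,q)[:4]])
E
```

```text
top 588
dish [ 0.53  -0.292 -0.003] [ 0.599 -0.218  0.023] [ 0.5646 -0.2552  0.0097]
grip top 47 [ 0.4249 -0.2566  0.045 ] [ 0.41  -0.264  0.036] [ 0.439 -0.25   0.055]
bar fit [ 0.027  -0.2701] [ 0.4896 -0.2568  0.0086]
knob top 49 [0.5598 0.1294 0.2314] [0.549 0.119 0.225] [0.569 0.139 0.241]
head 297 [0.55  0.099 0.15 ] [0.641 0.151 0.183]
loader ((0.6123969554901123, 0.3887637257575989), (0.13235662877559662, 0.37924864888191223), 0.784531831741333)
crank_axis [(0.71, [250.5, 173.9]), (0.26, [444.8, 219.2])]
crank_grip [(0.71, [330.8, 141.7]), (0.54, [249.6, 193.2])]
footplate [(0.88, [472.2, 278.3]), (0.87, [429.5, 269.2]), (0.62, [378.1, 195.7])]
plate_grip [(0.87, [504.3, 245.9]), (0.64, [376.6, 236.5]), (0.61, [392.7, 287.3])]
under_jack []
side 448
dish [ 0.531 -0.295  0.001] [ 0.599 -0.215  0.019] [ 0.565  -0.2553  0.0099]
grip top 44 [ 0.4259 -0.254   0.044 ] [ 0.412 -0.263  0.035] [ 0.44  -0.248  0.05 ]
bar fit [ 0.0285 -0.2674] [ 0.49   -0.2534  0.0101]
knob top 60 [0.5591 0.1329 0.231 ] [0.55  0.122 0.222] [0.571 0.142 0.236]
head 330 [0.55  0.099 0.15 ] [0.643 0.153 0.184]
loader ((0.613258421421051, 0.3738024830818176), (0.1312035322189331, 0.34799015522003174), 0.2814863324165344)
crank_axis [(0.59, [261.8, 237.9])]
crank_grip [(0.44, [282.7, 245.5])]
footplate [(0.84, [419.5, 149.3]), (0.68, [320.1, 189.5]), (0.57, [400.7, 173.9]), (0.4, [268.3, 181.9])]
plate_grip [(0.85, [397.7, 116.8]), (0.64, [363.6, 191.0]), (0.6, [411.2, 198.1]), (0.44, [240.8, 231.4])]
under_jack [(0.31, [241.8, 233.3])]
```

Emit:
step_arm([
  {"tx": 0.035, "ty": -0.027, "tz": 0, "wz": 0.06, "grip": 0.06},
  {"tx": 0.07, "ty": -0.054, "tz": 0, "wz": 0.12, "grip": 0.06},
  {"tx": 0.105, "ty": -0.081, "tz": 0.01, "wz": 0.18, "grip": 0.06},
  {"tx": 0.14, "ty": -0.108, "tz": 0.02, "wz": 0.24, "grip": 0.06},
  {"tx": 0.175, "ty": -0.135, "tz": 0.03, "wz": 0.3, "grip": 0.06},
])

```text
$.deltas[0]: bad value
```

```bash
cat >> h.py <<'E'
def to(p,yaw):
    s=ctrl.sense();M=R.from_rotvec(s["tool_rot"]); d=M.inv().apply(np.array(p)-s["ee_pos"])
    Rt=R.from_matrix([[np.cos(yaw),np.sin(yaw),0],[np.sin(yaw),-np.cos(yaw),0],[0,0,-1]])
    print(s["time_s"],"ee",s["ee_pos"].round(4),"F",s["contact_force"].round(2),"d",d.round(4),"w",(M.inv()*Rt).as_rotvec().round(4))
E
python3 -c "
from h import *
to([.4255,-.2555,.12],.015)"
```

```text
1.9 ee [ 0.2604 -0.5682  0.2054] F [ 0.19 -0.36 -0.04] d [ 0.2804 -0.2154  0.0854] w [-0.000e+00  1.000e-04  4.148e-01]
```

Emit:
step_arm([
  {"tx": 0.035, "ty": -0.027, "tz": 0.0, "wx": 0, "wy": 0, "wz": 0.06, "grip": 0.06},
  {"tx": 0.07, "ty": -0.054, "tz": 0.0, "wx": 0, "wy": 0, "wz": 0.12, "grip": 0.06},
  {"tx": 0.105, "ty": -0.081, "tz": 0.01, "wx": 0, "wy": 0, "wz": 0.18, "grip": 0.06},
  {"tx": 0.14, "ty": -0.108, "tz": 0.02, "wx": 0, "wy": 0, "wz": 0.24, "grip": 0.06},
  {"tx": 0.175, "ty": -0.135, "tz": 0.03, "wx": 0, "wy": 0, "wz": 0.3, "grip": 0.06},
], newtons=30)

```text
time_s: 2.4
ee_pos: [0.3639, -0.3709, 0.1753]
tool_rot: [3.135, 0.2, 0.001]
contact_force: [1.7, -0.3, -0.1]
opening: 0.644
```

```bash
python3 -c "
from h import *
to([.4255,-.2555,.12],.015)"
```

```text
2.4 ee [ 0.3639 -0.3709  0.1753] F [ 1.67 -0.34 -0.15] d [ 0.0758 -0.1067  0.0553] w [ 0.0005 -0.0004  0.1123]
```

Emit:
step_arm([
  {"tx": 0.025, "ty": -0.035, "tz": 0.015, "wx": 0, "wy": 0, "wz": 0.04, "grip": 0.06},
  {"tx": 0.05, "ty": -0.07, "tz": 0.03, "wx": 0, "wy": 0, "wz": 0.08, "grip": 0.06},
  {"tx": 0.0758, "ty": -0.1067, "tz": 0.055, "wx": 0, "wy": 0, "wz": 0.112, "grip": 0.06},
  {"tx": 0.0758, "ty": -0.1067, "tz": 0.055, "wx": 0, "wy": 0, "wz": 0.112, "grip": 0.06},
  {"tx": 0.0758, "ty": -0.1067, "tz": 0.055, "wx": 0, "wy": 0, "wz": 0.112, "grip": 0.06},
])

```text
time_s: 2.9
ee_pos: [0.4248, -0.256, 0.1201]
tool_rot: [-3.141, -0.031, 0.001]
contact_force: [0.5, -0.5, 0.5]
opening: 0.639
```

```bash
python3 -c "
from h import *
im=viewer.get_image('wrist'); save(im,'w1.png')
C=cloud(im); T=np.linalg.inv(im['camera_from_world']);print(T[:3,3],T[:3,2])
z=C[...,2]
g=C[(z>.038)&(z<.055)&(abs(C[...,0]-.425)<.05)&(abs(C[...,1]+.255)<.04)]
print(len(g)); 
if len(g): print(g.mean(0),g.min(0),g.max(0))
for q in ['plate_grip','footplate']:
  for m in models.mark_of('wrist',q)[:2]: print(q,m,world(im,m['pixel'],.03 if q[0]=='p' else 0))
to([.4255,-.2555,.011],.015)"
```

```text
[ 0.50460804 -0.25576192  0.30022113] [-0.27466322 -0.00496013 -0.9615277 ]
455
[ 0.42621049 -0.2586223   0.04599959] [ 0.41025135 -0.2654564   0.03844322] [ 0.43975948 -0.25168375  0.04845672]
plate_grip {'pixel': [317.1, 204.4], 'score': 0.92} [ 0.42559661 -0.25670941  0.03      ]
plate_grip {'pixel': [349.0, 339.3], 'score': 0.64} [ 0.26444133 -0.29648672  0.03      ]
footplate {'pixel': [457.3, 281.4], 'score': 0.96} [ 0.32395638 -0.4265951   0.        ]
footplate {'pixel': [319.3, 56.6], 'score': 0.66} [ 0.56489922 -0.25615049  0.        ]
3.05 ee [ 0.4244 -0.2581  0.1209] F [-0.44 -0.4   0.29] d [ 0.0011 -0.0027  0.1099] w [ 0.0007 -0.0005  0.0013]
```

View pics/w1.png

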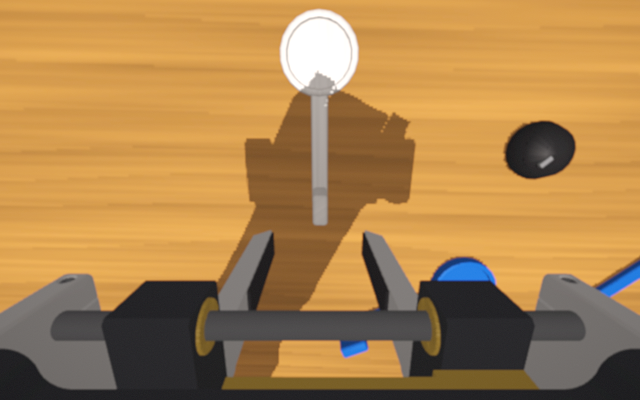

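The wrist view shows the plate's grip at (318,205), the dish at (319,53) and nothing in the way between the fingers. One blue look-alike sits clear, to the lower right.

Emit:
step_arm([
  {"tx": 0.001, "ty": -0.001, "tz": 0.04, "wx": 0, "wy": 0, "wz": 0, "grip": 0.06},
  {"tx": 0.001, "ty": -0.001, "tz": 0.08, "wx": 0, "wy": 0, "wz": 0, "grip": 0.06},
  {"tx": 0.001, "ty": -0.001, "tz": 0.108, "wx": 0, "wy": 0, "wz": 0, "grip": 0.06},
  {"tx": 0.001, "ty": -0.001, "tz": 0.108, "wx": 0, "wy": 0, "wz": 0, "grip": 0.06},
  {"tx": 0.001, "ty": -0.001, "tz": 0.108, "wx": 0, "wy": 0, "wz": 0, "grip": 0.0},
])

```text
time_s: 3.55
ee_pos: [0.4255, -0.2567, 0.0132]
tool_rot: [3.141, 0.026, -0.0]
contact_force: [-0.2, -0.9, -0.3]
opening: 0.587
```

Emit:
step_arm([
  {"tx": 0, "ty": 0, "tz": 0, "wx": 0, "wy": 0, "wz": 0, "grip": 0.0},
  {"tx": 0, "ty": 0, "tz": 0, "wx": 0, "wy": 0, "wz": 0, "grip": 0.0},
  {"tx": 0, "ty": 0, "tz": 0, "wx": 0, "wy": 0, "wz": 0, "grip": 0.0},
  {"tx": 0, "ty": 0, "tz": 0, "wx": 0, "wy": 0, "wz": 0, "grip": 0.0},
  {"tx": 0, "ty": 0, "tz": 0, "wx": 0, "wy": 0, "wz": 0, "grip": 0.0},
])

```text
time_s: 4.05
ee_pos: [0.4257, -0.2559, 0.0127]
tool_rot: [3.141, 0.028, 0.0]
contact_force: [-0.9, 0.0, -0.1]
opening: 0.167
```

```bash
python3 -c "
from h import *
im=viewer.get_image('top')
s=ctrl.sense();print(s['opening']*.094)
C=cloud(im);I=im['image'].astype(int);x,y,z=np.moveaxis(C,-1,0)
sil=(x>.53)&(x<.64)&(abs(y+.25)<.06)&(I.max(-1)-I.min(-1)<45)&(I.mean(-1)>100)
d=C[sil];print((d.min(0)+d.max(0))/2,d.min(0),d.max(0))
to([.474,.127,.012],.0)
"
```

```text
0.01377443578962812
[ 0.56450529 -0.25657852  0.00989141] [ 0.53003525 -0.29207227 -0.0038636 ] [ 0.59897532 -0.22108478  0.02364642]
4.1 ee [ 0.4257 -0.2559  0.0126] F [-1.41 -0.67  1.04] d [ 0.0551 -0.382   0.0006] w [ 0.0001 -0.0002  0.0177]
```

Emit:
step_arm([
  {"tx": 0.0, "ty": -0.03, "tz": 0, "wx": 0, "wy": 0, "wz": 0.0, "grip": 0.0},
  {"tx": 0.0, "ty": -0.07, "tz": 0, "wx": 0, "wy": 0, "wz": 0.005, "grip": 0.0},
  {"tx": 0.0, "ty": -0.11, "tz": 0, "wx": 0, "wy": 0, "wz": 0.01, "grip": 0.0},
  {"tx": 0.0, "ty": -0.15, "tz": 0, "wx": 0, "wy": 0, "wz": 0.015, "grip": 0.0},
  {"tx": 0.0, "ty": -0.19, "tz": 0, "wx": 0, "wy": 0, "wz": 0.018, "grip": 0.0},
], newtons=40)

```text
time_s: 4.6
ee_pos: [0.4221, -0.0646, 0.0126]
tool_rot: [3.141, -0.002, 0.001]
contact_force: [0.0, -1.4, 0.1]
opening: 0.147
```

Emit:
step_arm([
  {"tx": 0.0, "ty": -0.04, "tz": 0, "wx": 0, "wy": 0, "wz": 0.0, "grip": 0.0},
  {"tx": 0.0, "ty": -0.08, "tz": 0, "wx": 0, "wy": 0, "wz": 0.0, "grip": 0.0},
  {"tx": 0.0, "ty": -0.12, "tz": 0, "wx": 0, "wy": 0, "wz": 0.0, "grip": 0.0},
  {"tx": 0.005, "ty": -0.16, "tz": 0, "wx": 0, "wy": 0, "wz": 0.0, "grip": 0.0},
  {"tx": 0.01, "ty": -0.185, "tz": 0, "wx": 0, "wy": 0, "wz": 0.0, "grip": 0.0},
])

```text
time_s: 5.1
ee_pos: [0.432, 0.1219, 0.0126]
tool_rot: [-3.141, -0.003, -0.0]
contact_force: [-1.5, -2.2, 0.5]
opening: 0.147
```

```bash
python3 -c "
from h import *
im=viewer.get_image('wrist'); save(im,'w2.png');C=cloud(im)
print([ (m['score'],m['pixel'],world(im,m['pixel'],0)) for m in models.mark_of('wrist','under_jack')[:2]+models.mark_of('wrist','footplate')[:2]])
to([.474,.127,.012],.0)
"
```

```text
[(0.76, [321.1, 18.8], array([0.57105716, 0.1187582 , 0.        ]))]
5.25 ee [0.4323 0.1207 0.0125] F [0.39 1.6  1.64] d [ 0.0417 -0.0062  0.0005] w [-0.0006 -0.0003  0.003 ]
```

View pics/w2.png

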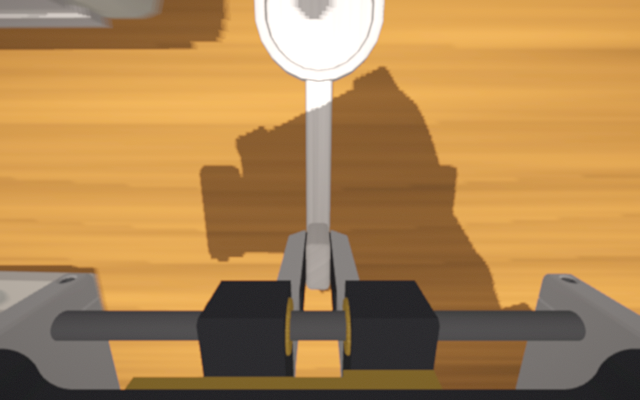

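The wrist view shows the bar straight between the pads at (318,250) and the dish at about (320,20), just short of the foot. Now the last push.

Emit:
step_arm([
  {"tx": 0.012, "ty": -0.003, "tz": 0, "wx": 0, "wy": 0, "wz": 0.0, "grip": 0.0},
  {"tx": 0.024, "ty": -0.005, "tz": 0, "wx": 0, "wy": 0, "wz": 0.0, "grip": 0.0},
  {"tx": 0.036, "ty": -0.006, "tz": 0, "wx": 0, "wy": 0, "wz": 0.0, "grip": 0.0},
  {"tx": 0.042, "ty": -0.007, "tz": 0, "wx": 0, "wy": 0, "wz": 0.0, "grip": 0.0},
  {"tx": 0.042, "ty": -0.007, "tz": 0, "wx": 0, "wy": 0, "wz": 0.0, "grip": 0.0},
])

```text
time_s: 5.75
ee_pos: [0.4751, 0.1257, 0.0124]
tool_rot: [-3.141, 0.002, -0.001]
contact_force: [1.6, -0.9, 0.2]
opening: 0.144
```

```bash
python3 - <<'E'
from h import *
from scipy.optimize import least_squares
to([.474,.127,.012],.0)
for c in ['top','side']:
    im=viewer.get_image(c);C=cloud(im);x,y,z=np.moveaxis(C,-1,0);I=im['image'].astype(int)
    for n,lo,hi in [('head',.152,.166)]:
        P=C[(abs(x-.614)<.04)&(abs(y-.127)<.04)&(z>lo)&(z<hi)&(x>.575)]
        h=cv2.convexHull(P[:,:2].astype(np.float32))[:,0]; 
        f=least_squares(lambda p:np.hypot(h[:,0]-p[0],h[:,1]-p[1])-.027,[.614,.127],loss='soft_l1',f_scale=.001)
        print(c,n,len(P),f.x.round(4),abs(f.fun).max().round(4),P.min(0).round(3),P.max(0).round(3))
    m=(z>.005)&(z<.02)&(abs(x-.614)<.05)&(abs(y-.127)<.05)
    if m.sum()>5: P=C[m]; print('dish',c,len(P),P.min(0).round(3),P.max(0).round(3))
    for q in ['crank_axis','footplate','under_jack']:
        print(q,[(round(a['score'],2),world(im,a['pixel'],.205 if q[0]=='c' else 0).round(3)) for a in models.mark_of(c,q)[:3]])
    save(dict(image=cv2.resize(im["image"][160:300,200:380] if c=="side" else im["image"][130:250,200:340],None,fx=4,fy=4,interpolation=cv2.INTER_CUBIC)),c+"3.png")
E
```

```text
5.75 ee [0.4751 0.1257 0.0124] F [ 1.59 -0.93  0.2 ] d [-0.0011 -0.0013  0.0004] w [-0.0002 -0.0005 -0.0012]
top head 138 [0.6143 0.1252] 0.0026 [0.59  0.1   0.152] [0.641 0.151 0.165]
dish top 222 [0.564 0.077 0.005] [0.664 0.175 0.02 ]
crank_axis [(0.71, array([0.609, 0.125, 0.205]))]
footplate [(0.93, array([ 0.29 , -0.567,  0.   ])), (0.79, array([0.615, 0.114, 0.   ])), (0.62, array([ 0.313, -0.432,  0.   ]))]
under_jack [(0.66, array([0.375, 0.365, 0.   ]))]
side head 138 [0.6152 0.1258] 0.0033 [0.592 0.101 0.153] [0.641 0.153 0.165]
dish side 114 [0.565 0.092 0.005] [0.615 0.135 0.018]
crank_axis [(0.88, array([0.618, 0.122, 0.205]))]
footplate [(0.7, array([ 0.32 , -0.421,  0.   ]))]
under_jack []
```

View pics/side3.png

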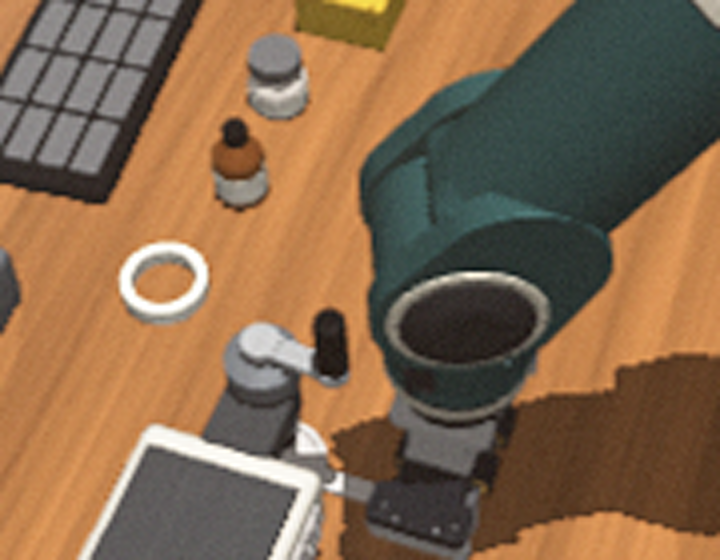

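The side view shows the dish under the jack at about (310,440), the bar running to the gripper, and the knob at (330,345) clear of it. The head fit puts the axis at (0.6147, 0.1255), and the dish is estimated at (0.614, 0.125). I'll release it.

Emit:
step_arm([
  {"tx": 0, "ty": 0, "tz": 0, "wx": 0, "wy": 0, "wz": 0, "grip": 0.05},
  {"tx": 0, "ty": 0, "tz": 0, "wx": 0, "wy": 0, "wz": 0, "grip": 0.05},
  {"tx": 0, "ty": 0, "tz": 0, "wx": 0, "wy": 0, "wz": 0, "grip": 0.05},
  {"tx": 0, "ty": 0, "tz": 0, "wx": 0, "wy": 0, "wz": 0, "grip": 0.05},
  {"tx": 0, "ty": 0, "tz": -0.03, "wx": 0, "wy": 0, "wz": 0, "grip": 0.05},
])

```text
time_s: 6.65
ee_pos: [0.4723, 0.1256, 0.0403]
tool_rot: [3.14, 0.0, -0.008]
contact_force: [-0.4, -0.1, 1.5]
opening: 0.517
```

Emit:
step_arm([
  {"tx": 0, "ty": 0, "tz": -0.04, "wx": 0, "wy": 0, "wz": 0, "grip": 0.05},
  {"tx": -0.01, "ty": 0, "tz": -0.08, "wx": 0, "wy": 0, "wz": 0, "grip": 0.05},
  {"tx": -0.03, "ty": 0, "tz": -0.12, "wx": 0, "wy": 0, "wz": 0, "grip": 0.05},
  {"tx": -0.04, "ty": 0, "tz": -0.15, "wx": 0, "wy": 0, "wz": 0, "grip": 0.05},
  {"tx": -0.04, "ty": 0, "tz": -0.15, "wx": 0, "wy": 0, "wz": 0, "grip": 0.05},
])

```text
time_s: 7.15
ee_pos: [0.435, 0.1267, 0.1961]
tool_rot: [-3.14, -0.0, -0.009]
contact_force: [0.5, 0.2, -0.2]
opening: 0.535
```

```bash
python3 - <<'E'
from h import *
im=viewer.get_image('wrist');save(im,'w3.png');C=cloud(im);x,y,z=np.moveaxis(C,-1,0)
g=C[(z>.038)&(z<.055)&(abs(x-.475)<.03)&(abs(y-.125)<.03)];print('grip',len(g),g.mean(0) if len(g) else '')
k=C[(z>.225)&(z<.24)];print('knob',len(k),(k.min(0),k.max(0),k.mean(0)) if len(k) else '')
d=C[(z>.004)&(z<.019)&(x>.56)&(abs(y-.125)<.05)];print('dish',len(d),(d.min(0),d.max(0)) if len(d) else '')
f=C[(z>.02)&(z<.065)&(abs(x-.61)<.03)&(abs(y-.125)<.03)];print('foot',len(f),(f.min(0),f.max(0)) if len(f) else '')
to([.5595,.131,.27],0)
E
```

```text
grip 305 [0.47353818 0.1246442  0.04607833]
knob 2679 (array([0.42652942, 0.08834367, 0.22500435]), array([0.56673965, 0.16242545, 0.2399813 ]), array([0.52380332, 0.12787169, 0.23244504]))
dish 1012 (array([0.56045127, 0.08960434, 0.00469891]), array([0.63492094, 0.15946336, 0.01709045]))
foot 0 
7.2 ee [0.4348 0.1264 0.194 ] F [ 0.07 -0.35 -0.84] d [ 0.125  -0.0047 -0.0755] w [-0.0008 -0.0035  0.    ]
```

View pics/w3.png

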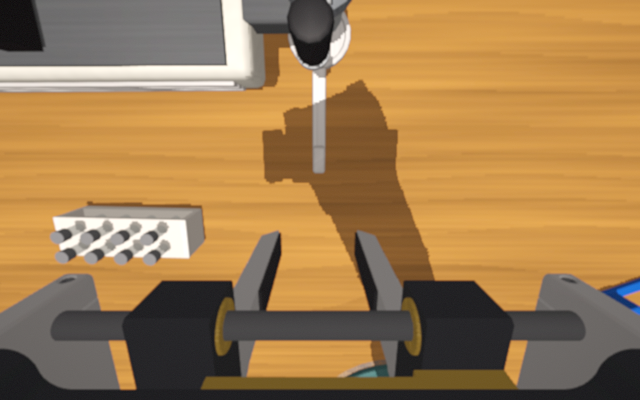

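The wrist view shows the released plate lying straight, bar at (318,110), dish under the jack at (322,40), knob at (310,20). Measured values put the dish within about 2 mm of the axis. Next is the knob.

Emit:
step_arm([
  {"tx": 0, "ty": 0, "tz": -0.04, "wx": 0, "wy": -0.003, "wz": 0, "grip": 0.06},
  {"tx": 0.01, "ty": 0, "tz": -0.08, "wx": 0, "wy": -0.003, "wz": 0, "grip": 0.06},
  {"tx": 0.045, "ty": -0.002, "tz": -0.085, "wx": 0, "wy": -0.003, "wz": 0, "grip": 0.06},
  {"tx": 0.06, "ty": -0.004, "tz": -0.085, "wx": 0, "wy": -0.003, "wz": 0, "grip": 0.06},
  {"tx": 0.06, "ty": -0.004, "tz": -0.085, "wx": 0, "wy": -0.003, "wz": 0, "grip": 0.06},
])

```text
time_s: 7.7
ee_pos: [0.4954, 0.1299, 0.2757]
tool_rot: [3.141, -0.001, -0.008]
contact_force: [-0.8, -0.6, 0.2]
opening: 0.641
```

```bash
python3 - <<'E'
from h import *
im=viewer.get_image('wrist');C=cloud(im);x,y,z=np.moveaxis(C,-1,0)
I=im['image'].astype(int)
m=(z>.228)&(z<.237)&(x>.535)&(x<.6);k=C[m]
print('knob',len(k),k.min(0),k.max(0),k.mean(0)); (c,r)=cv2.minEnclosingCircle(k[:,:2].astype(np.float32));print(c,r)
h=C[(z>.155)&(z<.164)&(abs(x-.614)<.04)&(abs(y-.126)<.04)];print('head',len(h),h.min(0),h.max(0))
to([.5595,.131,.27],0)
E
```

```text
knob 605 [0.54899305 0.11807275 0.22901239] [0.57042451 0.13918582 0.23524847] [0.56009619 0.12888744 0.23258446]
(0.5597997903823853, 0.1289462149143219) 0.010998442769050598
head 1434 [0.58890382 0.09752951 0.15500526] [0.6412297  0.15050291 0.16295433]
7.75 ee [0.4942 0.1299 0.2757] F [-0.27  0.59 -0.67] d [ 0.0653 -0.0011  0.0053] w [ 0.0005  0.0058 -0.0005]
```

Emit:
step_arm([
  {"tx": 0.035, "ty": 0.0, "tz": 0, "wx": 0, "wy": 0.003, "wz": 0, "grip": 0.06},
  {"tx": 0.065, "ty": 0.001, "tz": 0, "wx": 0, "wy": 0.005, "wz": 0, "grip": 0.06},
  {"tx": 0.065, "ty": 0.001, "tz": 0.02, "wx": 0, "wy": 0.005, "wz": 0, "grip": 0.06},
  {"tx": 0.065, "ty": 0.001, "tz": 0.055, "wx": 0, "wy": 0.005, "wz": 0, "grip": 0.06},
  {"tx": 0.065, "ty": 0.001, "tz": 0.087, "wx": 0, "wy": 0.005, "wz": 0, "grip": 0.06},
])

```text
time_s: 8.25
ee_pos: [0.5579, 0.129, 0.1882]
tool_rot: [3.141, 0.0, 0.001]
contact_force: [0.8, -0.2, -0.6]
opening: 0.64
```

```bash
python3 - <<'E'
from h import *
for i in range(4): viewer.get_image('wrist'); print(ctrl.sense()['contact_force'].round(2))
to([.5598,.129,.188],0)
E
```

```text
[-1.27 -1.29 -7.13]
[-0.26  0.27 -0.47]
[ 0.39 -0.66  1.76]
[-1.03  0.57  1.11]
8.45 ee [0.5585 0.1291 0.1906] F [-1.03  0.57  1.11] d [0.0013 0.0001 0.0026] w [ 0.0001 -0.0009  0.    ]
```

Emit:
step_arm([
  {"tx": 0, "ty": 0, "tz": 0, "wx": 0, "wy": 0, "wz": 0, "grip": 0.0},
  {"tx": 0, "ty": 0, "tz": 0, "wx": 0, "wy": 0, "wz": 0, "grip": 0.0},
  {"tx": 0, "ty": 0, "tz": 0, "wx": 0, "wy": 0, "wz": 0, "grip": 0.0},
  {"tx": 0, "ty": 0, "tz": 0, "wx": 0, "wy": 0, "wz": 0, "grip": 0.0},
  {"tx": 0, "ty": 0, "tz": 0, "wx": 0, "wy": 0, "wz": 0, "grip": 0.0},
], newtons=20)

```text
time_s: 8.95
ee_pos: [0.5591, 0.1291, 0.1905]
tool_rot: [-3.141, 0.0, -0.004]
contact_force: [-0.5, 5.6, 0.8]
opening: 0.25
```

```bash
cat >> h.py <<'E'
AX=np.array([.6145,.1245])
def ang(n=5):
    # average n readings; angle of knob about the axis, tangential (resisting +) and radial force
    L=[]
    for i in range(n): viewer.get_image('wrist'); s=ctrl.sense(); L.append(np.r_[s["ee_pos"],s["contact_force"]])
    m=np.mean(L,0); r=m[:2]-AX; a=np.arctan2(r[1],r[0]); t=np.array([np.sin(a),-np.cos(a)])
    print("t",s["time_s"],"p",m[:3].round(4),"rad",np.hypot(*r).round(4),"ang",np.degrees(a).round(1),"F",m[3:].round(2),"tang",(-m[3:5]@t).round(2),"radial",(m[3:5]@r/np.hypot(*r)).round(2),"op",round(s["opening"]*94,1))
    return m[:2],s
def arc(cw_deg,row=5,R0=.055,start=None):
    # rows along the circle from the present angle
    p,s=ang(1); a=np.arctan2(*(p-AX)[::-1]) if start is None else np.radians(start)
    M=R.from_rotvec(s["tool_rot"]).as_matrix()
    p0=AX+R0*np.array([np.cos(a),np.sin(a)])
    for i in range(1,row+1):
        b=a-np.radians(cw_deg)*i/row; q=AX+R0*np.array([np.cos(b),np.sin(b)])
        print((M.T@np.r_[q-p,0]).round(4))
E
python3 -c "
from h import *
ang(3);arc(50)"
```

```text
t 9.1 p [0.5591 0.1293 0.1905] rad 0.0556 ang 175.0 F [-0.87  0.59  2.51] tang -0.52 radial 0.92 op 21.7
t 9.15 p [0.559  0.1293 0.1905] rad 0.0557 ang 175.0 F [-1.36  0.86  3.75] tang -0.74 radial 1.43 op 21.6
[ 0.0023 -0.0094  0.    ]
[ 0.0056 -0.0184  0.    ]
[ 0.0104 -0.0267  0.    ]
[ 0.0165 -0.0341  0.    ]
[ 0.0239 -0.0402  0.0001]
```

Knob held at 21.7 mm opening, on a 55.6 mm radius. The foot needs at least 15 mm of travel, which is 225°, so the first three calls of 75° are safe.

```bash
cat > tab.py <<'E'
import numpy as np,sys
def rows(a,d,n=5,Rr=55):
    f=lambda t:Rr*np.array([np.cos(np.radians(t)),-np.sin(np.radians(t))])
    return [(f(a-d*i/n)-f(a)).round(1).tolist() for i in range(1,n+1)]
a=float(sys.argv[1])
for d in map(float,sys.argv[2:]): print(a,rows(a,d)); a-=d
E
python3 tab.py 175 75 75 75
```

```text
175.0 [[3.1, -14.0], [9.7, -26.8], [19.4, -37.3], [31.5, -45.1], [45.2, -49.4]]
100.0 [[14.3, -0.6], [28.4, 2.5], [41.1, 9.1], [51.7, 18.8], [59.4, 30.9]]
25.0 [[4.3, 13.7], [4.9, 28.0], [1.8, 42.1], [-4.8, 54.8], [-14.5, 65.4]]
```

Emit:
step_arm([
  {"tx": 0.0031, "ty": -0.014, "tz": 0, "wx": 0, "wy": 0, "wz": 0, "grip": 0.0},
  {"tx": 0.0097, "ty": -0.0268, "tz": 0, "wx": 0, "wy": 0, "wz": 0, "grip": 0.0},
  {"tx": 0.0194, "ty": -0.0373, "tz": 0, "wx": 0, "wy": 0, "wz": 0, "grip": 0.0},
  {"tx": 0.0315, "ty": -0.0451, "tz": 0, "wx": 0, "wy": 0, "wz": 0, "grip": 0.0},
  {"tx": 0.0452, "ty": -0.0494, "tz": 0, "wx": 0, "wy": 0, "wz": 0, "grip": 0.0},
])

```text
time_s: 9.65
ee_pos: [0.604, 0.1794, 0.1905]
tool_rot: [-3.142, -0.001, -0.002]
contact_force: [-4.0, -3.9, 5.8]
opening: 0.226
```

```bash
python3 -c "
from h import *
ang(1);ang(1);ang(4)"
```

```text
t 9.7 p [0.6061 0.1796 0.1905] rad 0.0557 ang 98.7 F [-0.88  3.68  5.79] tang 0.31 radial 3.77 op 21.8
t 9.75 p [0.6056 0.1796 0.1905] rad 0.0558 ang 99.2 F [3.74 2.98 3.19] tang -4.17 radial 2.34 op 21.6
t 9.95 p [0.605  0.1794 0.1906] rad 0.0557 ang 99.9 F [3.43 4.7  1.31] tang -4.18 radial 4.04 op 22.0
```

Emit:
step_arm([
  {"tx": 0.0143, "ty": -0.0006, "tz": 0, "wx": 0, "wy": 0, "wz": 0, "grip": 0.0},
  {"tx": 0.0284, "ty": 0.0025, "tz": 0, "wx": 0, "wy": 0, "wz": 0, "grip": 0.0},
  {"tx": 0.0411, "ty": 0.0091, "tz": 0, "wx": 0, "wy": 0, "wz": 0, "grip": 0.0},
  {"tx": 0.0517, "ty": 0.0188, "tz": 0, "wx": 0, "wy": 0, "wz": 0, "grip": 0.0},
  {"tx": 0.0594, "ty": 0.0309, "tz": 0, "wx": 0, "wy": 0, "wz": 0, "grip": 0.0},
])

```text
time_s: 10.45
ee_pos: [0.6641, 0.1484, 0.1905]
tool_rot: [-3.14, -0.001, -0.004]
contact_force: [-3.5, 3.2, 2.6]
opening: 0.228
```

Emit:
step_arm([
  {"tx": 0.0043, "ty": 0.0137, "tz": 0, "wx": 0, "wy": 0, "wz": 0, "grip": 0.0},
  {"tx": 0.0049, "ty": 0.028, "tz": 0, "wx": 0, "wy": 0, "wz": 0, "grip": 0.0},
  {"tx": 0.0018, "ty": 0.0421, "tz": 0, "wx": 0, "wy": 0, "wz": 0, "grip": 0.0},
  {"tx": -0.0048, "ty": 0.0548, "tz": 0, "wx": 0, "wy": 0, "wz": 0, "grip": 0.0},
  {"tx": -0.0145, "ty": 0.0654, "tz": 0, "wx": 0, "wy": 0, "wz": 0, "grip": 0.0},
])

```text
time_s: 10.95
ee_pos: [0.6484, 0.0818, 0.1904]
tool_rot: [-3.141, 0.0, -0.003]
contact_force: [-3.0, 10.3, 3.1]
opening: 0.23
```

```bash
python3 -c "
from h import *
ang(1);ang(1);ang(4)"
python3 tab.py -50 30 30 30 30 30 30
```

```text
t 11.0 p [0.6469 0.0805 0.1905] rad 0.0546 ang -53.7 F [-5.59  5.6   5.26] tang -1.18 radial -7.82 op 21.5
t 11.05 p [0.6472 0.0808 0.1905] rad 0.0545 ang -53.2 F [-6.33  1.72  4.51] tang -4.03 radial -5.17 op 21.8
t 11.25 p [0.6476 0.0812 0.1904] rad 0.0545 ang -52.6 F [-6.93  1.46  6.13] tang -4.62 radial -5.37 op 21.7
-50.0 [[-4.6, 3.5], [-9.5, 6.4], [-14.7, 8.9], [-20.2, 10.7], [-25.8, 12.0]]
-80.0 [[-5.7, 0.7], [-11.5, 0.8], [-17.2, 0.3], [-22.9, -0.8], [-28.4, -2.5]]
-110.0 [[-5.3, -2.2], [-10.3, -5.0], [-15.1, -8.3], [-19.4, -12.1], [-23.3, -16.3]]
-140.0 [[-3.5, -4.6], [-6.4, -9.5], [-8.9, -14.7], [-10.7, -20.2], [-12.0, -25.8]]
-170.0 [[-0.7, -5.7], [-0.8, -11.5], [-0.3, -17.2], [0.8, -22.9], [2.5, -28.4]]
-200.0 [[2.2, -5.3], [5.0, -10.3], [8.3, -15.1], [12.1, -19.4], [16.3, -23.3]]
```

Emit:
step_arm([
  {"tx": -0.0046, "ty": 0.0035, "tz": 0, "wx": 0, "wy": 0, "wz": 0, "grip": 0.0},
  {"tx": -0.0095, "ty": 0.0064, "tz": 0, "wx": 0, "wy": 0, "wz": 0, "grip": 0.0},
  {"tx": -0.0147, "ty": 0.0089, "tz": 0, "wx": 0, "wy": 0, "wz": 0, "grip": 0.0},
  {"tx": -0.0202, "ty": 0.0107, "tz": 0, "wx": 0, "wy": 0, "wz": 0, "grip": 0.0},
  {"tx": -0.0258, "ty": 0.012, "tz": 0, "wx": 0, "wy": 0, "wz": 0, "grip": 0.0},
])

```text
time_s: 11.75
ee_pos: [0.6228, 0.0707, 0.1905]
tool_rot: [-3.14, -0.001, -0.004]
contact_force: [2.1, 8.9, 1.0]
opening: 0.227
```

```bash
python3 -c "
from h import *
s=ctrl.sense();r=s['ee_pos'][:2]-AX;r/=np.hypot(*r);print('moving tang',-s['contact_force'][:2]@[r[1],-r[0]])
ang(1);ang(5)"
```

```text
moving tang 3.422853838214622
t 11.8 p [0.6221 0.0705 0.1906] rad 0.0545 ang -81.9 F [-0.21  8.17  1.66] tang 0.94 radial -8.12 op 21.5
t 12.05 p [0.6223 0.0706 0.1905] rad 0.0545 ang -81.8 F [-3.72  6.93  4.67] tang -2.7 radial -7.39 op 21.7
```

Emit:
step_arm([
  {"tx": -0.0057, "ty": 0.0003, "tz": 0, "wx": 0, "wy": 0, "wz": 0, "grip": 0.0},
  {"tx": -0.0115, "ty": 0.0, "tz": 0, "wx": 0, "wy": 0, "wz": 0, "grip": 0.0},
  {"tx": -0.0172, "ty": -0.0005, "tz": 0, "wx": 0, "wy": 0, "wz": 0, "grip": 0.0},
  {"tx": -0.0229, "ty": -0.0016, "tz": 0, "wx": 0, "wy": 0, "wz": 0, "grip": 0.0},
  {"tx": -0.0284, "ty": -0.0033, "tz": 0, "wx": 0, "wy": 0, "wz": 0, "grip": 0.0},
])

```text
time_s: 12.55
ee_pos: [0.5949, 0.0735, 0.1906]
tool_rot: [-3.141, 0.0, -0.006]
contact_force: [6.3, 6.1, 0.5]
opening: 0.231
```

```bash
cat > m.py <<'E'
from h import *
s=ctrl.sense();r=s['ee_pos'][:2]-AX;r/=np.hypot(*r);print('moving tang',-s['contact_force'][:2]@[r[1],-r[0]])
ang(1);ang(3)
E
python3 m.py
```

```text
moving tang 3.70737860449651
t 12.6 p [0.5942 0.0738 0.1906] rad 0.0546 ang -111.8 F [4.11 5.12 0.92] tang 1.91 radial -6.28 op 21.9
t 12.75 p [0.5943 0.0738 0.1905] rad 0.0546 ang -111.7 F [-0.17  7.05  2.7 ] tang -2.76 radial -6.49 op 21.6
```

Emit:
step_arm([
  {"tx": -0.0053, "ty": -0.0022, "tz": 0, "wx": 0, "wy": 0, "wz": 0, "grip": 0.0},
  {"tx": -0.0103, "ty": -0.005, "tz": 0, "wx": 0, "wy": 0, "wz": 0, "grip": 0.0},
  {"tx": -0.0151, "ty": -0.0083, "tz": 0, "wx": 0, "wy": 0, "wz": 0, "grip": 0.0},
  {"tx": -0.0194, "ty": -0.0121, "tz": 0, "wx": 0, "wy": 0, "wz": 0, "grip": 0.0},
  {"tx": -0.0233, "ty": -0.0163, "tz": 0, "wx": 0, "wy": 0, "wz": 0, "grip": 0.0},
])

```text
time_s: 13.25
ee_pos: [0.5722, 0.0893, 0.1906]
tool_rot: [-3.141, 0.001, -0.007]
contact_force: [9.5, 3.1, -2.0]
opening: 0.235
```

```bash
python3 m.py
```

```text
moving tang 3.664687845213212
t 13.3 p [0.5716 0.0901 0.1906] rad 0.055 ang -141.3 F [ 7.72  3.78 -1.35] tang 1.88 radial -8.39 op 21.5
t 13.45 p [0.5717 0.09   0.1906] rad 0.055 ang -141.1 F [4.55 6.97 0.37] tang -2.57 radial -7.92 op 21.7
```

Emit:
step_arm([
  {"tx": -0.0032, "ty": -0.0049, "tz": 0, "wx": 0, "wy": 0, "wz": 0, "grip": 0.0},
  {"tx": -0.0058, "ty": -0.0098, "tz": 0, "wx": 0, "wy": 0, "wz": 0, "grip": 0.0},
  {"tx": -0.0081, "ty": -0.015, "tz": 0, "wx": 0, "wy": 0, "wz": 0, "grip": 0.0},
  {"tx": -0.0099, "ty": -0.0205, "tz": 0, "wx": 0, "wy": 0, "wz": 0, "grip": 0.0},
  {"tx": -0.0112, "ty": -0.0261, "tz": 0, "wx": 0, "wy": 0, "wz": 0, "grip": 0.0},
])

```text
time_s: 13.95
ee_pos: [0.5601, 0.1151, 0.1905]
tool_rot: [3.141, -0.002, 0.003]
contact_force: [0.4, -2.8, 6.5]
opening: 0.232
```

```bash
python3 m.py
```

```text
moving tang 2.8231124051906247
t 14.0 p [0.5599 0.1164 0.1904] rad 0.0552 ang -171.5 F [ 0.13 -1.23  6.06] tang 1.23 radial 0.06 op 21.7
t 14.15 p [0.5599 0.1163 0.1905] rad 0.0552 ang -171.4 F [-1.07  1.43  6.22] tang -1.57 radial 0.84 op 21.8
```

Emit:
step_arm([
  {"tx": -0.0007, "ty": -0.0057, "tz": 0, "wx": 0, "wy": 0, "wz": 0, "grip": 0.0},
  {"tx": -0.0008, "ty": -0.0115, "tz": 0, "wx": 0, "wy": 0, "wz": 0, "grip": 0.0},
  {"tx": -0.0003, "ty": -0.0172, "tz": 0, "wx": 0, "wy": 0, "wz": 0, "grip": 0.0},
  {"tx": 0.0008, "ty": -0.0229, "tz": 0, "wx": 0, "wy": 0, "wz": 0, "grip": 0.0},
  {"tx": 0.0025, "ty": -0.0284, "tz": 0, "wx": 0, "wy": 0, "wz": 0, "grip": 0.0},
])

```text
time_s: 14.65
ee_pos: [0.5624, 0.1439, 0.1904]
tool_rot: [3.141, -0.001, 0.002]
contact_force: [-1.0, -3.3, 7.0]
opening: 0.231
```

```bash
python3 m.py; python3 tab.py -200 30 30 30 30 30 30 30 30 30
```

```text
moving tang 3.4479246305404443
t 14.7 p [0.5627 0.1448 0.1904] rad 0.0556 ang 158.6 F [ 1.01 -2.58  4.78] tang 2.04 radial -1.88 op 21.7
t 14.85 p [0.5627 0.1447 0.1905] rad 0.0556 ang 158.6 F [1.75 1.11 5.54] tang -1.67 radial -1.23 op 21.8
-200.0 [[2.2, -5.3], [5.0, -10.3], [8.3, -15.1], [12.1, -19.4], [16.3, -23.3]]
-230.0 [[4.6, -3.5], [9.5, -6.4], [14.7, -8.9], [20.2, -10.7], [25.8, -12.0]]
-260.0 [[5.7, -0.7], [11.5, -0.8], [17.2, -0.3], [22.9, 0.8], [28.4, 2.5]]
-290.0 [[5.3, 2.2], [10.3, 5.0], [15.1, 8.3], [19.4, 12.1], [23.3, 16.3]]
-320.0 [[3.5, 4.6], [6.4, 9.5], [8.9, 14.7], [10.7, 20.2], [12.0, 25.8]]
-350.0 [[0.7, 5.7], [0.8, 11.5], [0.3, 17.2], [-0.8, 22.9], [-2.5, 28.4]]
-380.0 [[-2.2, 5.3], [-5.0, 10.3], [-8.3, 15.1], [-12.1, 19.4], [-16.3, 23.3]]
-410.0 [[-4.6, 3.5], [-9.5, 6.4], [-14.7, 8.9], [-20.2, 10.7], [-25.8, 12.0]]
-440.0 [[-5.7, 0.7], [-11.5, 0.8], [-17.2, 0.3], [-22.9, -0.8], [-28.4, -2.5]]
```

Emit:
step_arm([
  {"tx": 0.0022, "ty": -0.0053, "tz": 0, "wx": 0, "wy": 0, "wz": 0, "grip": 0.0},
  {"tx": 0.005, "ty": -0.0103, "tz": 0, "wx": 0, "wy": 0, "wz": 0, "grip": 0.0},
  {"tx": 0.0083, "ty": -0.0151, "tz": 0, "wx": 0, "wy": 0, "wz": 0, "grip": 0.0},
  {"tx": 0.0121, "ty": -0.0194, "tz": 0, "wx": 0, "wy": 0, "wz": 0, "grip": 0.0},
  {"tx": 0.0163, "ty": -0.0233, "tz": 0, "wx": 0, "wy": 0, "wz": 0, "grip": 0.0},
])

```text
time_s: 15.35
ee_pos: [0.5787, 0.1673, 0.1905]
tool_rot: [3.141, -0.001, 0.002]
contact_force: [-3.3, -3.3, 7.9]
opening: 0.231
```

```bash
python3 m.py
```

```text
moving tang 4.601272074924173
t 15.4 p [0.5793 0.1679 0.1904] rad 0.0558 ang 129.1 F [-0.94 -2.46  6.4 ] tang 2.28 radial -1.32 op 22.0
t 15.55 p [0.5792 0.1678 0.1905] rad 0.0558 ang 129.2 F [2.41 0.74 5.15] tang -2.33 radial -0.95 op 21.9
```

Emit:
step_arm([
  {"tx": 0.0046, "ty": -0.0035, "tz": 0, "wx": 0, "wy": 0, "wz": 0, "grip": 0.0},
  {"tx": 0.0095, "ty": -0.0064, "tz": 0, "wx": 0, "wy": 0, "wz": 0, "grip": 0.0},
  {"tx": 0.0147, "ty": -0.0089, "tz": 0, "wx": 0, "wy": 0, "wz": 0, "grip": 0.0},
  {"tx": 0.0202, "ty": -0.0107, "tz": 0, "wx": 0, "wy": 0, "wz": 0, "grip": 0.0},
  {"tx": 0.0258, "ty": -0.012, "tz": 0, "wx": 0, "wy": 0, "wz": 0, "grip": 0.0},
])

```text
time_s: 16.05
ee_pos: [0.6046, 0.1795, 0.1904]
tool_rot: [3.141, -0.0, 0.001]
contact_force: [-3.4, -2.7, 8.2]
opening: 0.227
```

```bash
python3 m.py
```

```text
moving tang 3.837702885743892
t 16.1 p [0.6053 0.1796 0.1904] rad 0.0558 ang 99.5 F [-1.84 -0.79  7.65] tang 1.95 radial -0.48 op 21.9
t 16.25 p [0.6052 0.1795 0.1905] rad 0.0558 ang 99.6 F [ 2.55 -0.41  5.37] tang -2.45 radial -0.83 op 21.2
```

Emit:
step_arm([
  {"tx": 0.0057, "ty": -0.0007, "tz": 0, "wx": 0, "wy": 0, "wz": 0, "grip": 0.0},
  {"tx": 0.0115, "ty": -0.0008, "tz": 0, "wx": 0, "wy": 0, "wz": 0, "grip": 0.0},
  {"tx": 0.0172, "ty": -0.0003, "tz": 0, "wx": 0, "wy": 0, "wz": 0, "grip": 0.0},
  {"tx": 0.0229, "ty": 0.0008, "tz": 0, "wx": 0, "wy": 0, "wz": 0, "grip": 0.0},
  {"tx": 0.0284, "ty": 0.0025, "tz": 0, "wx": 0, "wy": 0, "wz": 0, "grip": 0.0},
])

```text
time_s: 16.75
ee_pos: [0.633, 0.1771, 0.1904]
tool_rot: [3.141, 0.0, 0.001]
contact_force: [-5.2, -1.9, 8.5]
opening: 0.23
```

```bash
python3 m.py
```

```text
moving tang 4.231202112847559
t 16.8 p [0.6338 0.1767 0.1904] rad 0.0557 ang 69.7 F [-1.43  0.47  7.64] tang 1.51 radial -0.05 op 21.7
t 16.95 p [0.6337 0.1767 0.1905] rad 0.0556 ang 69.9 F [ 1.8  -1.78  6.14] tang -2.3 radial -1.05 op 21.2
```

Emit:
step_arm([
  {"tx": 0.0053, "ty": 0.0022, "tz": 0, "wx": 0, "wy": 0, "wz": 0, "grip": 0.0},
  {"tx": 0.0103, "ty": 0.005, "tz": 0, "wx": 0, "wy": 0, "wz": 0, "grip": 0.0},
  {"tx": 0.0151, "ty": 0.0083, "tz": 0, "wx": 0, "wy": 0, "wz": 0, "grip": 0.0},
  {"tx": 0.0194, "ty": 0.0121, "tz": 0, "wx": 0, "wy": 0, "wz": 0, "grip": 0.0},
  {"tx": 0.0233, "ty": 0.0163, "tz": 0, "wx": 0, "wy": 0, "wz": 0, "grip": 0.0},
])

```text
time_s: 17.45
ee_pos: [0.6561, 0.1611, 0.1904]
tool_rot: [-3.141, -0.0, -0.0]
contact_force: [-4.9, 1.3, 8.0]
opening: 0.231
```

```bash
python3 m.py
```

```text
moving tang 4.201300467176715
t 17.5 p [0.6568 0.1601 0.1905] rad 0.0553 ang 40.1 F [-1.73  0.91  7.98] tang 1.81 radial -0.74 op 21.3
t 17.65 p [0.6567 0.1603 0.1905] rad 0.0553 ang 40.3 F [-0.26 -1.85  5.75] tang -1.25 radial -1.39 op 21.6
```

Emit:
step_arm([
  {"tx": 0.0035, "ty": 0.0046, "tz": 0, "wx": 0, "wy": 0, "wz": 0, "grip": 0.0},
  {"tx": 0.0064, "ty": 0.0095, "tz": 0, "wx": 0, "wy": 0, "wz": 0, "grip": 0.0},
  {"tx": 0.0089, "ty": 0.0147, "tz": 0, "wx": 0, "wy": 0, "wz": 0, "grip": 0.0},
  {"tx": 0.0107, "ty": 0.0202, "tz": 0, "wx": 0, "wy": 0, "wz": 0, "grip": 0.0},
  {"tx": 0.012, "ty": 0.0258, "tz": 0, "wx": 0, "wy": 0, "wz": 0, "grip": 0.0},
])

```text
time_s: 18.15
ee_pos: [0.6683, 0.1358, 0.1905]
tool_rot: [-3.141, -0.001, -0.002]
contact_force: [-2.5, 3.9, 5.2]
opening: 0.23
```

```bash
python3 m.py
```

```text
moving tang 4.296478491672163
t 18.2 p [0.6686 0.1345 0.1905] rad 0.055 ang 10.5 F [-2.53  1.33  7.56] tang 1.77 radial -2.24 op 21.6
t 18.35 p [0.6685 0.1346 0.1905] rad 0.0549 ang 10.6 F [-1.57 -1.95  6.24] tang -1.63 radial -1.9 op 21.7
```

Emit:
step_arm([
  {"tx": 0.0007, "ty": 0.0057, "tz": 0, "wx": 0, "wy": 0, "wz": 0, "grip": 0.0},
  {"tx": 0.0008, "ty": 0.0115, "tz": 0, "wx": 0, "wy": 0, "wz": 0, "grip": 0.0},
  {"tx": 0.0003, "ty": 0.0172, "tz": 0, "wx": 0, "wy": 0, "wz": 0, "grip": 0.0},
  {"tx": -0.0008, "ty": 0.0229, "tz": 0, "wx": 0, "wy": 0, "wz": 0, "grip": 0.0},
  {"tx": -0.0025, "ty": 0.0284, "tz": 0, "wx": 0, "wy": 0, "wz": 0, "grip": 0.0},
])

```text
time_s: 18.85
ee_pos: [0.6661, 0.1067, 0.1905]
tool_rot: [-3.141, -0.0, -0.003]
contact_force: [0.8, 3.9, 5.3]
opening: 0.229
```

```bash
python3 m.py
```

```text
moving tang 3.971016930679292
t 18.9 p [0.6658 0.1056 0.1904] rad 0.0546 ang -20.3 F [-2.37  2.7   6.09] tang 1.71 radial -3.16 op 22.0
t 19.05 p [0.6658 0.1057 0.1904] rad 0.0546 ang -20.1 F [-3.12 -0.93  6.52] tang -1.94 radial -2.61 op 21.5
```

Emit:
step_arm([
  {"tx": -0.0022, "ty": 0.0053, "tz": 0, "wx": 0, "wy": 0, "wz": 0, "grip": 0.0},
  {"tx": -0.005, "ty": 0.0103, "tz": 0, "wx": 0, "wy": 0, "wz": 0, "grip": 0.0},
  {"tx": -0.0083, "ty": 0.0151, "tz": 0, "wx": 0, "wy": 0, "wz": 0, "grip": 0.0},
  {"tx": -0.0121, "ty": 0.0194, "tz": 0, "wx": 0, "wy": 0, "wz": 0, "grip": 0.0},
  {"tx": -0.0163, "ty": 0.0233, "tz": 0, "wx": 0, "wy": 0, "wz": 0, "grip": 0.0},
])

```text
time_s: 19.55
ee_pos: [0.6497, 0.0831, 0.1905]
tool_rot: [-3.141, 0.0, -0.003]
contact_force: [0.9, 4.1, 6.0]
opening: 0.228
```

```bash
python3 m.py
```

```text
moving tang 3.3328866809253843
t 19.6 p [0.649  0.0824 0.1905] rad 0.0544 ang -50.6 F [-1.62  4.44  5.3 ] tang 1.57 radial -4.46 op 21.5
t 19.75 p [0.6492 0.0826 0.1904] rad 0.0544 ang -50.4 F [-4.49  0.35  7.87] tang -3.24 radial -3.13 op 21.6
```

Emit:
step_arm([
  {"tx": -0.0046, "ty": 0.0035, "tz": 0, "wx": 0, "wy": 0, "wz": 0, "grip": 0.0},
  {"tx": -0.0095, "ty": 0.0064, "tz": 0, "wx": 0, "wy": 0, "wz": 0, "grip": 0.0},
  {"tx": -0.0147, "ty": 0.0085, "tz": 0, "wx": 0, "wy": 0, "wz": 0, "grip": 0.0},
  {"tx": -0.0202, "ty": 0.0103, "tz": 0, "wx": 0, "wy": 0, "wz": 0, "grip": 0.0},
  {"tx": -0.0258, "ty": 0.0115, "tz": 0, "wx": 0, "wy": 0, "wz": 0, "grip": 0.0},
])

```text
time_s: 20.25
ee_pos: [0.6244, 0.0711, 0.1905]
tool_rot: [3.141, -0.001, 0.005]
contact_force: [6.4, 1.0, 2.7]
opening: 0.233
```

```bash
python3 m.py
```

```text
moving tang 6.445604848322855
t 20.3 p [0.6237 0.071  0.1906] rad 0.0542 ang -80.3 F [5.35 1.77 2.98] tang 5.57 radial -0.84 op 21.4
t 20.45 p [0.6238 0.071  0.1905] rad 0.0543 ang -80.1 F [ 0.18 -1.33  6.23] tang -0.05 radial 1.34 op 21.9
```

Contact: moving drag rose to 6.4 N from about 4 N, so roughly 35 N on the foot. I'll add about 10° in small steps.

Emit:
step_arm([
  {"tx": -0.0019, "ty": 0.0003, "tz": 0, "wx": 0, "wy": 0, "wz": 0, "grip": 0.0},
  {"tx": -0.0038, "ty": 0.0005, "tz": 0, "wx": 0, "wy": 0, "wz": 0, "grip": 0.0},
  {"tx": -0.0057, "ty": 0.0007, "tz": 0, "wx": 0, "wy": 0, "wz": 0, "grip": 0.0},
  {"tx": -0.0076, "ty": 0.0008, "tz": 0, "wx": 0, "wy": 0, "wz": 0, "grip": 0.0},
  {"tx": -0.0095, "ty": 0.0008, "tz": 0, "wx": 0, "wy": 0, "wz": 0, "grip": 0.0},
])

```text
time_s: 20.95
ee_pos: [0.6155, 0.0702, 0.1906]
tool_rot: [3.141, -0.001, 0.006]
contact_force: [8.1, -1.2, 2.5]
opening: 0.23
```

```bash
python3 m.py; python3 -c "
from h import *
ang(6)"
```

```text
moving tang 8.056377575662266
t 21.0 p [0.6152 0.0702 0.1905] rad 0.0543 ang -89.2 F [ 7.92 -1.19  2.25] tang 7.9 radial 1.3 op 21.8
t 21.15 p [0.6153 0.0702 0.1905] rad 0.0543 ang -89.2 F [ 5.99 -0.48  3.49] tang 5.99 radial 0.57 op 21.7
t 21.45 p [0.6153 0.0702 0.1905] rad 0.0543 ang -89.2 F [ 6.1  -1.15  4.32] tang 6.08 radial 1.24 op 21.7
```

The moving drag is 8.06 N, twice the free-running value (about 58 N on the foot). The held reading of 6 N would give about 86 N. Both are inside 40–100 N, so I stop here and let go.

Emit:
step_arm([
  {"tx": 0, "ty": 0, "tz": 0, "wx": 0, "wy": 0, "wz": 0, "grip": 0.055},
  {"tx": 0, "ty": 0, "tz": 0, "wx": 0, "wy": 0, "wz": 0, "grip": 0.055},
  {"tx": 0, "ty": 0, "tz": 0, "wx": 0, "wy": 0, "wz": 0, "grip": 0.055},
  {"tx": 0, "ty": 0, "tz": 0, "wx": 0, "wy": 0, "wz": 0, "grip": 0.055},
  {"tx": 0, "ty": 0, "tz": -0.02, "wx": 0, "wy": 0, "wz": 0, "grip": 0.055},
])

```text
time_s: 21.95
ee_pos: [0.6132, 0.0708, 0.2082]
tool_rot: [3.141, -0.0, -0.004]
contact_force: [-0.1, 0.2, 0.4]
opening: 0.578
```

Emit:
step_arm([
  {"tx": 0, "ty": 0, "tz": -0.04, "wx": 0, "wy": 0, "wz": 0, "grip": 0.055},
  {"tx": 0, "ty": 0, "tz": -0.08, "wx": 0, "wy": 0, "wz": 0, "grip": 0.055},
  {"tx": -0.03, "ty": 0, "tz": -0.1, "wx": 0, "wy": 0, "wz": 0, "grip": 0.055},
  {"tx": -0.07, "ty": 0.02, "tz": -0.1, "wx": 0, "wy": 0, "wz": 0, "grip": 0.055},
  {"tx": -0.11, "ty": 0.05, "tz": -0.1, "wx": 0, "wy": 0, "wz": 0, "grip": 0.055},
])

```text
time_s: 22.45
ee_pos: [0.503, 0.0218, 0.3102]
tool_rot: [-3.141, -0.004, -0.004]
contact_force: [0.4, -1.4, 0.4]
opening: 0.584
```

```bash
python3 - <<'E'
from h import *
for c in ['wrist','top']:
    im=viewer.get_image(c);C=cloud(im);x,y,z=np.moveaxis(C,-1,0)
    if c=='wrist': save(im,'w4.png')
    g=C[(z>.036)&(z<.055)&(abs(x-.475)<.03)&(abs(y-.125)<.03)];print(c,'grip',len(g),g.mean(0) if len(g) else '')
    k=C[(z>.226)&(z<.238)&(abs(x-.614)<.08)&(abs(y-.125)<.08)];print('knob',len(k),k.mean(0) if len(k) else '')
    if len(k): print('angle',np.degrees(np.arctan2(*(k.mean(0)[:2]-AX)[::-1])))
    d=C[(z>.004)&(z<.019)&(x>.56)&(abs(y-.125)<.05)];print('dish',len(d),(d.min(0),d.max(0)) if len(d) else '')
to([.5,.05,.3],0)
E
```

```text
wrist grip 175 [0.47445383 0.12363923 0.04550908]
knob 554 [0.61596056 0.0682119  0.23232954]
angle -88.51362534903686
dish 655 (array([0.56076187, 0.08030567, 0.00431193]), array([0.70168706, 0.15126378, 0.01797172]))
top grip 0 
knob 43 [0.61579467 0.069833   0.23096178]
angle -88.64332712188933
dish 351 (array([0.61298769, 0.07523154, 0.00400688]), array([1.04439427, 0.17409998, 0.01834825]))
22.55 ee [0.5008 0.0176 0.3107] F [1.45 0.48 0.71] d [-0.001  -0.0324  0.0106] w [ 0.0012 -0.0019 -0.0039]
```

View pics/w4.png

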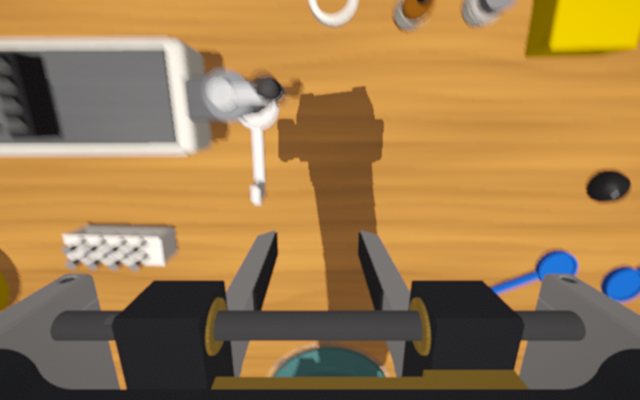

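The wrist view shows the plate straight at (258,150), its dish under the jack, the knob at (268,90), and nothing touched by the fingers. The crank stayed within 1° after release, which fits about 58 N, since 86 N would have sprung back about 11°.

```bash
python3 -c "
from rig import job; print(job.close_job())"
```

```text
the job is handed in; nothing more can be done
None
```

The job is handed in, and my last checks say it succeeded; no verdict was reported. I slid the silver footplate under the jack, let go of it, and wound the crank clockwise about 624°. I stopped when the drag at the knob had doubled, from about 4 N to 8.1 N, then let go and backed off.

- **Centring:** after release the grip measured at (0.474, 0.124). That puts the dish's centre within about 2 mm of the jack's axis at (0.6145, 0.1245).
- **Load on the foot:** the drag while turning gives about 58 N. The reading with the crank held still disagreed: 6 N at the knob, or about 86 N. The crank moved less than 1° after I let go, where 86 N should have sprung back about 11°, so I trust the lower figure. I did not measure the load directly.
- **Rest of the bench:** nothing near the jack was touched, and the arm stayed clear of the bystanders. The last wrist view showed nothing out of place, though I did not re-measure their positions. The robot was touching nothing when I handed in, at about 22.6 s.

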